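# Open the lock-up cage and hold its self-closing gate wide

### The arm

A 7-joint arm with a two-finger parallel gripper is mounted at the origin on the work surface. World frame = base frame: x ahead of the robot, y to its left, z up, the work surface at z = 0. Lengths are in m, angles in rad, forces in N, time in s.
With the tool pointing down it reaches from about 0.4 to 0.9 m from the base axis. Payload 5.5 kg.
Tool frame: the origin (TCP) lies midway between the tips of the shut fingers; the grasp point (between the pads) lies 19 mm behind it (manip.grip_depth is the distance from the TCP to the grasp point, in m); z points along the fingers, x is the direction in which the jaws open and shut, and the axes are right-handed (so a half turn about z gives the same grasp; the last joint's range is limited). The gripper opens to 92 mm and grips with 3 to 60 N. Pads are 19 mm wide; open, the fingers measure 130 mm over their backs; the gripper's body (75 mm by 190 mm) begins 47 mm behind the grasp point.
Start: joints at [-0.99, 0.501, -0.427, 1.55, 0.221, 1.138, -0.21], TCP at [0.203, 0.617, 0.227] pointing down, gripper open.
Joint ranges: [-2.88, 2.88], [-0.31, 2.03], [-1.54, 1.56], [0.2, 2.42], [-1.41, 4.55], [0.19, 2.02], [-2.57, 2.57]. Speed limits (rad/s): [2.57, 2.57, 3.14, 3.14, 3.14, 3.14, 3.14].

### API

Orientations are given as a unit quaternion [x, y, z, w].
In Python, from bench import manip, effector, viewer gives the robot as it stands. Calls block until the motion is done:
- manip.move_pose(position, orientation): joint-space move of the TCP to a pose.
- manip.servo_line(position, ori=None, vel=0.15): straight line of the TCP; ori=None keeps the orientation; vel is the mean speed in m/s.
- manip.movej(angles): joint-space move.
- effector.open_jaws() and effector.close(f_grip=None): open the fingers fully, or close them until they stop; f_grip is the grip in N (None keeps the last).
- manip.sleep(seconds).
- manip.solve_ik(position, orientation): joint angles nearest the present ones, or None.
- viewer.get_image(name): name is "side" or "top"; returns the picture (480x640x3 uint8, red, green, blue); there is no depth.
- viewer.get_calibration(name): a dict with "vfov" (degrees; the focal length in pixels is half the picture's height over the tangent of half this angle, whatever the lens; pixels are square), "cx", "cy" (the principal point, pixels), "dist_coeffs" ([k1, k2, p1, p2, k3] as OpenCV has them; the pictures are not rectified), "eye" and "attitude" of the camera in the world. Camera axes: x right, y down, z forward; pixel columns grow to the right and rows downward; lengths in m; the calibration is good to about 2 mm. A picture is of the moment at which its call begins. get_calibration takes no time and is no camera call.
A pose or a line that the arm cannot do raises manip.PlanningError and nothing moves.
- manip.hand_in(): hands the job in, once; it reports no verdict.
Readings, each from a call of its own:
- manip.current_clock(): time.
- manip.current_q(): joint angles.
- manip.current_joint_velocities(): joint speeds.
- manip.current_tau(): joint torques, N m.
- manip.current_tool_pos(): TCP position.
- manip.current_tcp_rot(): TCP orientation.
- manip.current_force(): force on the tool from outside, world axes, zero at the start.
- manip.current_wrist_torque(): the same for the moment, N m.
- manip.current_finger_gap(): finger opening in m.
Only numpy, scipy, OpenCV 4.12 (cv2) and the standard library are available. Lean on these libraries where they do the work, as an engineer would, in place of code of your own. Each camera call takes 0.05 s, during which the arm holds its last target.

### The job

Open the wire lock-up cage on the intake bench so that a colleague can lift the stock out: pinch the two finger tabs of the safety catch on the fixed frame together to draw its bolt back and leave it back, then pinch the two tabs of the latch on the gate together and swing the gate out past the stiff spot of its door check. Bring the gate right out, about square to the cage front or further, and finish while still holding it there, since it swings back when let go. Leave the other things on the bench where they are.

Things in the scene. Friction and masses are not known exactly. Their poses are not given: they have to be found in the camera images.
- cage: Grey wire cage fixed to the bench, 440 mm wide (y), 260 deep (x), 235 high, of 14 mm tube and mesh. Origin at the centre of its underside; front faces its -x; gate hinge on its +y side. The gate fills the front from y +202 to -36 mm; from there to -220 is a fixed panel with the safety catch. Nothing stands above the catches' finger tabs.
- safety_bolt (a joint): Safety catch on the fixed panel, slide travel in m: 0 = shot, its bolt lies across the gate's free edge; 0.018 = fully drawn back, along the cage's -y, away from the gate. About 10 mm of travel frees the gate. No spring: moves with about 3 N and stays where it is left.
- safety_tab: Moving finger tab of the safety catch, nearer to the gate; slides towards the fixed tab. Upright steel plate 28 mm deep (x), 6 thick (y), top (edge folded inwards) 250 mm above the bench, 15 mm above the cage, its middle 27 mm before the frame's front face. Origin at the plate's middle, 228 mm above the bench. The pair is 50 mm over its outer faces, 32 mm fully squeezed.
- safety_rest: Fixed finger tab of the safety catch, on the cage, farther from the gate; plate like safety_tab (28 x 6 mm, top at 250 mm). Origin at the plate's middle, 228 mm above the bench.
- safety_grip (a point): Where to pinch the safety catch, along the cage's y, from above: midway between the outer tab faces when FULLY squeezed (16 mm from the fixed tab's outer face, 9 mm nearer to the fixed tab than the middle of the unsqueezed pair), 228 mm above the bench. Fixed to the cage, axes as the cage's.
- latch_bolt (a joint): Latch on the gate, slide travel in m: 0 = shot into the keeper on the frame; 0.018 = fully drawn back, towards the hinge. About 10 mm of travel frees the gate. Sprung, 6 N at the start and 11 N fully back: it shoots out again when let go, so keep it squeezed at least until the gate has swung out some 0.15 rad.
- latch_tab: Moving finger tab of the gate latch, nearer to the gate's free edge; slides towards the fixed tab. Upright steel plate 28 mm deep (x), 6 thick (y), top 250 mm above the bench, in line with the safety catch's tabs. Origin at the plate's middle, 228 mm above the bench. The pair is 50 mm over its outer faces, 32 mm fully squeezed.
- latch_rest: Fixed finger tab of the gate latch, on the gate, nearer to the hinge; plate like latch_tab. Origin at the plate's middle, 228 mm above the bench; it swings with the gate.
- latch_grip (a point): Where to pinch the gate latch, along its own y (the gate's length), from above: midway between the outer tab faces when FULLY squeezed (16 mm from the fixed tab's outer face), 228 mm above the bench. Swings with the gate; with the gate shut its axes are the cage's, and it lies 155 mm from safety_grip towards the cage's +y.
- gate_hinge (a point): Point on the gate's upright hinge axis, 228 mm above the bench, at the cage's front corner on its +y side. latch_grip circles about it at a radius of 165 mm.
- gate (a joint): Gate angle in rad: 0 shut, 1.57 square out, stop at 1.75; opens clockwise seen from above, free edge towards the cage's -x. A hinge spring pulls it shut (0.12 to 0.3 N m); the check, a sprung roller on the roof by the hinge, makes a stiff spot from about 0.7 to 1.2 rad (some 5 N in all at the tabs). Let go beyond it, the gate falls back to about 1.15 rad.
- mug: White mug, 82 mm across and 92 mm high, beside or before the cage; bystander. Origin at the centre of its underside.
- tape_roll: Roll of clear packing tape, 104 mm across and 48 mm high, lying flat; bystander. Origin at the centre of its underside.
- padlock: Open brass padlock lying flat, body 42 x 50 x 20 mm with a steel shackle; bystander. Origin at the centre of the underside of its body.

How it is judged:
On the way, in this order (a step that is already met when the one before it is completed fails the run):
1. the safety catch is squeezed: both its tabs pinched between the fingers and its bolt drawn back clear of the gate (value of joint safety_bolt above 0.0095 m and contact force between the fingers and safety_tab above 1 N and contact force between the fingers and safety_rest above 1 N and value of joint gate below 0.06 rad), for 0.1 s.
2. then the gate latch is squeezed: both its tabs pinched between the fingers and its bolt drawn out of the keeper (value of joint each of latch_bolt, safety_bolt above 0.0085 m and contact force between the fingers and latch_tab above 1 N and contact force between the fingers and latch_rest above 1 N), for 0.1 s.
3. the gate has been swung past the stiff spot of its check (value of joint gate above 1.27 rad), for 0.1 s.
At the end, for the whole second after the job is handed in: The gate stands still, at least 1.4 rad (80 degrees) open, held there by the robot's fingers (contact force above 0.8 N), with the safety bolt still drawn back by at least 8.5 mm (value of joint gate above 1.4 rad and velocity of joint gate between -0.1 and 0.1 rad/s and contact force between the fingers and gate above 0.8 N and value of joint safety_bolt above 0.0085 m); the arm keeps its last pose, push and grip.
It fails at once if a bystander (mug, tape roll, padlock) is shoved by more than 25 mm (distance of any of mug, tape_roll, padlock from where it was at the start of the episode above 0.025 m).
It fails at once if the mug is tipped (angle between mug's own z axis and vertical above 0.5 rad).
It also fails if it takes over 48 s, if anything falls off the work surface, if the arm or the gripper's body presses on something with over 40 N, if the wrist force passes 120 N, or if a joint passes its speed limit or range.

## Working session

There is one attempt and no reset: what is moved stays moved. The work goes in short steps, each a Python script; the robot and the scene stay as the last script left them, time stands still between calls to the robot, and variables do not carry over. Pictures are saved under pics/ and viewed, and the job is handed in when it is done.

```bash
ls; mkdir -p pics; python3 - <<'E'
from bench import manip, effector, viewer
import cv2
for n in ("side","top"):
    cv2.imwrite(f"pics/{n}0.png", viewer.get_image(n)[:,:,::-1]); print(viewer.get_calibration(n))
print(manip.current_clock(), manip.current_tool_pos(), manip.current_tcp_rot(), manip.current_finger_gap(), manip.grip_depth)
E
```

```text
pics
{'vfov': 56.74953461830873, 'cx': 324.81648193927947, 'cy': 242.3409941696116, 'dist_coeffs': array([-0.07288814,  0.        ,  0.        ,  0.        ,  0.        ]), 'eye': array([ 0.12859388, -0.55268859,  0.5763019 ]), 'attitude': array([ 0.81295501, -0.31303312,  0.16862739, -0.46117157])}
{'vfov': 42.75125647508353, 'cx': 324.85061412405406, 'cy': 244.21004844915726, 'dist_coeffs': array([-0.16764581,  0.        ,  0.        ,  0.        ,  0.        ]), 'eye': array([ 0.43460782, -0.0310811 ,  1.47619586]), 'attitude': array([ 0.70745709, -0.70472928,  0.02847484, -0.0452801 ])}
0.1 [0.20293271 0.61684778 0.22575811] [ 8.10061157e-01  5.86344721e-01 -7.35719309e-04  4.98500914e-04] 0.09183141449948219 0.0188
```

View pics/side0.png

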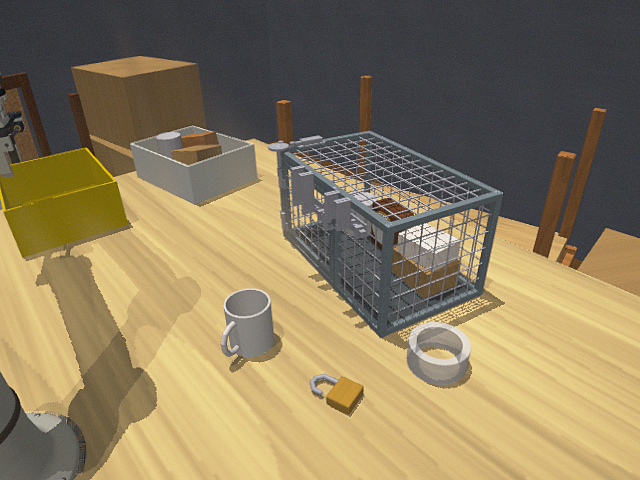

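View pics/top0.png

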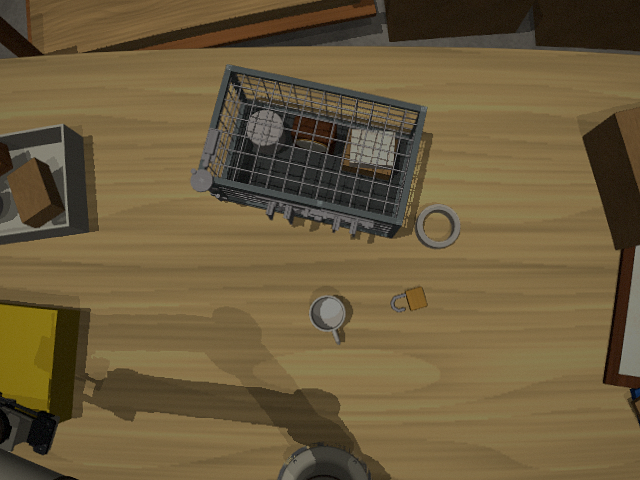

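The cage is in the upper middle of the top view. Its hinge cap is at about (202,180), the latch tabs at about (270–290,210) and the safety tabs at about (337–355,227). The mug is in front at (328,313), the padlock at (415,298) and the tape at (438,227). I'll zoom in on the tabs next.

```bash
python3 - <<'E'
import cv2
t=cv2.imread("pics/top0.png"); s=cv2.imread("pics/side0.png")
cv2.imwrite("pics/topz.png",cv2.resize(t[160:250,180:430],(750,270),interpolation=cv2.INTER_CUBIC))
c=t[190:245,255:375]; cv2.imwrite("pics/topz2.png",cv2.resize(c,None,fx=6.5,fy=6.5,interpolation=cv2.INTER_CUBIC))
c=s[120:260,260:400]; cv2.imwrite("pics/sidez.png",cv2.resize(c,(600,600),interpolation=cv2.INTER_CUBIC))
E
```

```text
(no output)
```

View pics/topz2.png

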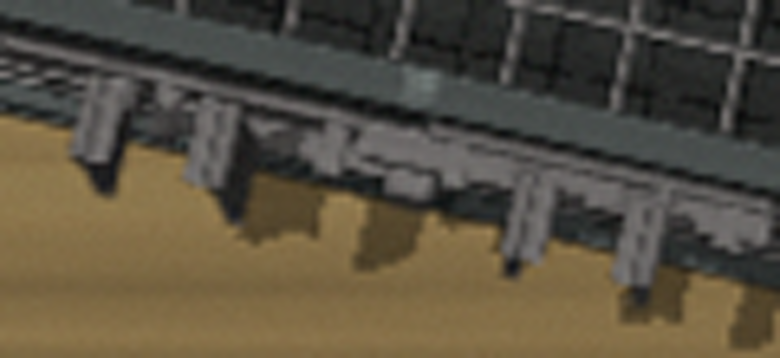

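View pics/sidez.png

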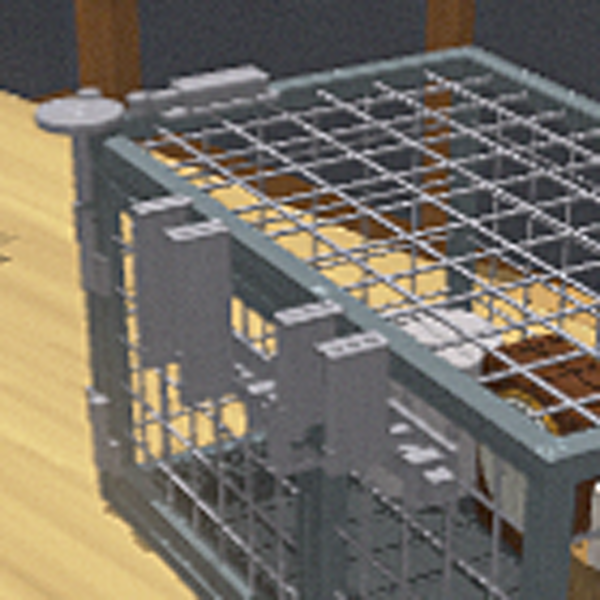

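View pics/topz.png

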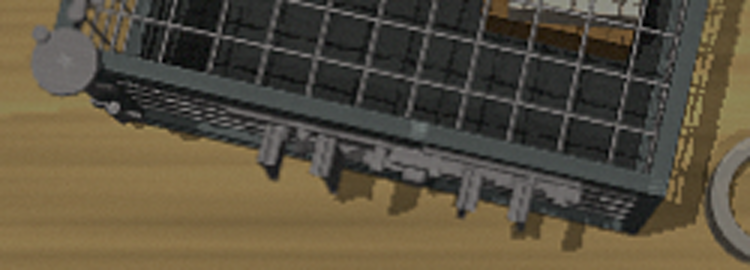

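```bash
cat > h.py <<'E'
import numpy as np, cv2
from scipy.spatial.transform import Rotation as R
from bench import manip, effector, viewer
def cam(n):
    c=viewer.get_calibration(n); f=240/np.tan(np.radians(c["vfov"]/2))
    K=np.array([[f,0,c["cx"]],[0,f,c["cy"]],[0,0,1]]); return K,c["dist_coeffs"],c["eye"],R.from_quat(c["attitude"]).as_matrix()
def ray(n,p):
    K,d,e,A=cam(n); u=cv2.undistortPoints(np.array(p,float).reshape(-1,1,2),K,d).reshape(-1,2)
    return e,(A@np.c_[u,np.ones(len(u))].T).T
def onz(n,p,z):
    e,r=ray(n,p); return e+r*((z-e[2])/r[:,2])[:,None]
def proj(n,P):
    K,d,e,A=cam(n); return cv2.projectPoints((np.array(P,float)-e)@A,np.zeros(3),np.zeros(3),K,d)[0].reshape(-1,2)
E
python3 - <<'E'
from h import *
np.set_printoptions(precision=4,suppress=True)
o=lambda a:np.array(a,float)/6.5+[255,190]-0.5+0.5/6.5
T=o([[90,78],[135,82],[112,165],[72,158],[197,97],[240,100],[225,188],[187,182],[515,175],[553,180],[545,262],[505,255],[628,192],[665,195],[652,285],[613,280]])
W=onz("top",T,.25); 
top=W.reshape(4,4,3).mean(1); print("top",top)
# side view: sidez scale 600/140, offset (260,120)
s=lambda a:np.array(a,float)*140/600+[260,120]-0.5
S=s([[133,205],[182,197],[190,205],[140,215],[167,232],[213,222],[228,232],[178,241],[276,316],[325,302],[340,310],[287,326],[318,348],[372,334],[387,343],[330,360]])
side=onz("side",S,.25).reshape(4,4,3).mean(1); print("side",side)
for n,X in(("top",top),("side",side)):
    print(n,np.linalg.norm(np.diff(X,axis=0),axis=1), np.degrees(np.arctan2(*(X[0]-X[3])[:2])))
C=np.array([[230,66],[426,107]]);print("roof back",onz("top",C,.235), )
F=np.array([[180+100/3,160+55/3],[180+660/3,160+188/3]]); w=onz("top",F,.235);print("roof front",w,np.degrees(np.arctan2(*(w[0]-w[1])[:2])),np.linalg.norm(w[0]-w[1]))
print("cap",onz("top",[[202,180.5]],.24))
print("mug",onz("top",[[327,314]],.09),"pad",onz("top",[[416,298]],.02),"tape",onz("top",[[438,227]],.048))
E
```

```text
top [[ 0.6364  0.1097  0.25  ]
 [ 0.6297  0.0751  0.25  ]
 [ 0.6059 -0.0239  0.25  ]
 [ 0.5997 -0.0581  0.25  ]]
side [[ 0.6334  0.1043  0.25  ]
 [ 0.625   0.0687  0.25  ]
 [ 0.6025 -0.0293  0.25  ]
 [ 0.5947 -0.0639  0.25  ]]
top [0.0352 0.1019 0.0347] 12.33916658931399
side [0.0367 0.1006 0.0354] 12.93601712543306
roof back [[ 0.9492  0.2047  0.235 ]
 [ 0.8555 -0.2127  0.235 ]]
roof front [[ 0.702   0.232   0.235 ]
 [ 0.6092 -0.1546  0.235 ]] 13.496876865951922 0.3975129107614723
cap [[0.6965 0.2547 0.24  ]]
mug [[ 0.4218 -0.0034  0.09  ]] pad [[ 0.4595 -0.2128  0.02  ]] tape [[ 0.6256 -0.2628  0.048 ]]
```

```bash
cat >> h.py <<'E'
a=np.radians(12.8); EX=np.array([np.cos(a),-np.sin(a),0]); EY=np.array([np.sin(a),np.cos(a),0]); Z=np.array([0,0,1.])
def cage(x,y,z): return x*EX+y*EY+z*Z
SG=cage(.596,.0845,.228-.0188); H=cage(.6229,.4021,.228-.0188); LG0=cage(.596,.2395,.228-.0188)
def ori(th,s):
    jx=R.from_rotvec([0,0,-th]).apply(s*EY); zz=-Z
    return R.from_matrix(np.c_[jx,np.cross(zz,jx),zz]).as_quat()
def gate(th): return H+R.from_rotvec([0,0,-th]).apply(LG0-H)
E
python3 - <<'E'
from h import *
np.set_printoptions(precision=3,suppress=True)
print(SG,LG0,H,np.linalg.norm(LG0-H))
U=np.array([0,0,.1])
for s in(1,-1):
    print(s); 
    for n,p,t in(("safe",SG,0),("safeup",SG+U,0),("latchup",LG0+U,0),("l0",LG0,0),("g.5",gate(.5),.5),("g1",gate(1.),1.),("g1.55",gate(1.55),1.55),("g1.65",gate(1.65),1.65)):
        print(n,p,manip.solve_ik(p,ori(t,s)))
E
```

```text
[ 0.6   -0.05   0.209] [0.634 0.102 0.209] [0.697 0.254 0.209] 0.16481010284566913
1
safe [ 0.6   -0.05   0.209] [ 0.048  0.399 -0.013  1.706  0.006  1.037  1.381]
safeup [ 0.6   -0.05   0.309] [ 0.013  0.315  0.032  1.591 -0.011  1.236  1.394]
latchup [0.634 0.102 0.309] [-0.068  0.398 -0.181  1.479  0.073  1.271  1.09 ]
l0 [0.634 0.102 0.209] [-0.05   0.477 -0.207  1.595  0.107  1.081  1.063]
g.5 [0.569 0.15  0.209] [-0.162  0.382 -0.18   1.736  0.078  1.031  0.478]
g1 [0.534 0.224 0.209] [-0.31   0.366 -0.167  1.758  0.07   1.023 -0.155]
g1.55 [0.543 0.313 0.209] [-0.514  0.442 -0.07   1.641  0.034  1.06  -0.796]
g1.65 [0.549 0.328 0.209] [-0.545  0.465 -0.049  1.606  0.025  1.072 -0.903]
-1
safe [ 0.6   -0.05   0.209] [-0.226  0.413  0.343  1.716 -0.157  1.04  -1.624]
safeup [ 0.6   -0.05   0.309] [-0.207  0.323  0.315  1.599 -0.104  1.237 -1.667]
latchup [0.634 0.102 0.309] [-0.405  0.398  0.281  1.492 -0.113  1.267 -1.905]
l0 [0.634 0.102 0.209] [-0.419  0.48   0.3    1.609 -0.156  1.076 -1.871]
g.5 [0.569 0.15  0.209] [-1.179  0.798  1.357  1.769 -0.819  1.28  -1.907]
g1 [0.534 0.224 0.209] [-1.332  0.78   1.357  1.79  -0.804  1.266 -2.549]
g1.55 [0.543 0.313 0.209] [-0.1    0.52  -0.644  1.625  0.339  1.111  2.107]
g1.65 [0.549 0.328 0.209] [-0.134  0.54  -0.627  1.59   0.342  1.123  1.996]
```

```bash
python3 - <<'E'
from h import *
np.set_printoptions(precision=4,suppress=True)
p=manip.current_tool_pos(); manip.servo_line([p[0],p[1],.36],vel=.2)
U=np.array([0,0,.10])
manip.move_pose(SG+U,ori(0,1)); print(manip.current_clock())
manip.servo_line(SG+[0,0,.045],vel=.15)
print(manip.current_clock(),manip.current_tool_pos()-SG,manip.current_force())
for n in("side","top"): cv2.imwrite(f"pics/{n}1.png",viewer.get_image(n)[:,:,::-1])
s=cv2.imread("pics/side1.png")[100:280,240:440];cv2.imwrite("pics/side1z.png",cv2.resize(s,(640,576),interpolation=cv2.INTER_CUBIC))
E
```

```text
3.6583
4.175 [0.0001 0.0003 0.0452] [0.0345 0.3744 1.1185]
```

View pics/side1z.png

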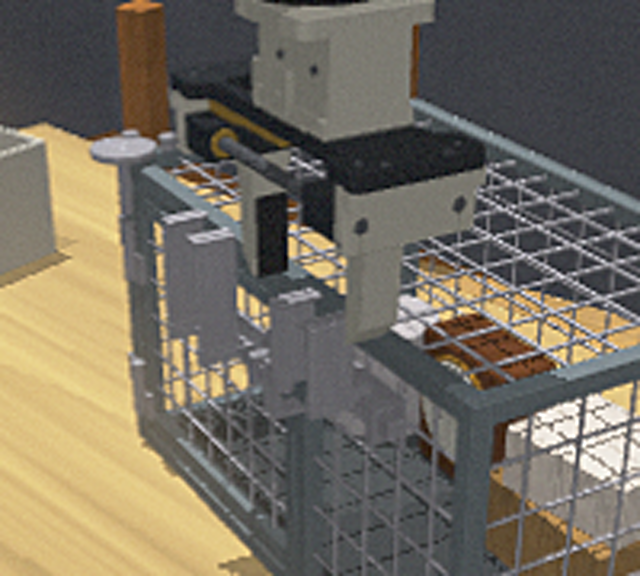

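View pics/top1.png

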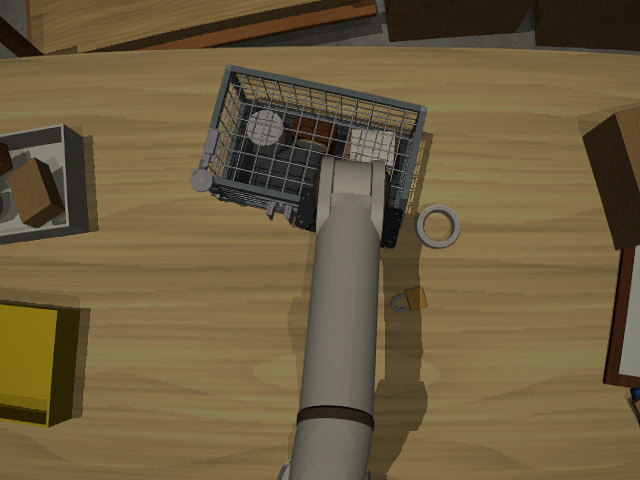

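In the side crop the fingers straddle the safety pair, with tips at about (272,272) and (368,338) and tab tops at (297,295) and (325,320). The tips sit just above the tabs and are clear on both sides. I'll descend and squeeze.

```bash
python3 - <<'E'
from h import *
np.set_printoptions(precision=4,suppress=True)
manip.servo_line(SG,vel=.1); f0=manip.current_force()
print(manip.current_clock(),manip.current_tool_pos()-SG,f0)
effector.close(f_grip=15); manip.sleep(.3)
f=manip.current_force()-f0
print(manip.current_clock(),manip.current_finger_gap(),"cage-frame err",(manip.current_tool_pos()-SG)@EX,(manip.current_tool_pos()-SG)@EY,"F",f@EX,f@EY,f[2])
cv2.imwrite("pics/side2.png",viewer.get_image("side")[:,:,::-1])
s=cv2.imread("pics/side2.png")[100:280,240:440];cv2.imwrite("pics/side2z.png",cv2.resize(s,(640,576),interpolation=cv2.INTER_CUBIC))
E
```

```text
4.875 [ 0.0003 -0.0001  0.0003] [ 0.0152 -0.5787  0.3283]
6.1417 0.03158187607062898 cage-frame err 0.00014365879933137004 -0.0019372914524309634 F -0.6990806517170128 -4.08568910206239 2.7840194885412157
```

View pics/side2z.png

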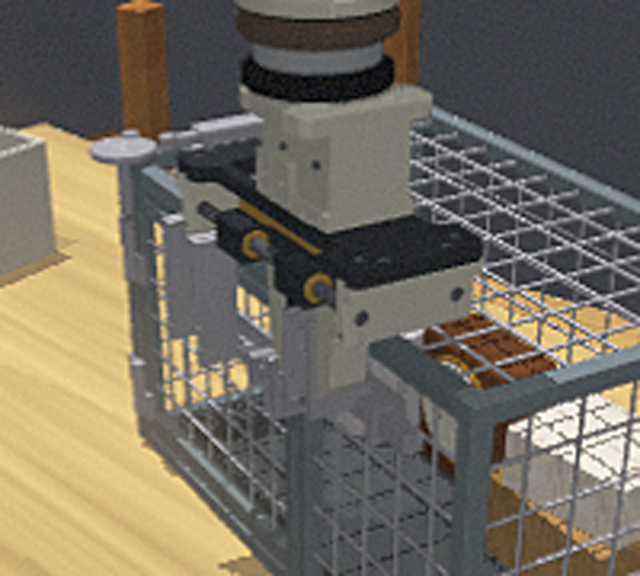

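The jaws closed to 31.6 mm, so the catch is fully squeezed, and the hand was pulled 1.9 mm towards the cage's −y. I'll shift my cage estimate by that amount, release, lift, check that the bolt stays back, and move over the latch.

```bash
cat >> h.py <<'E'
D=-.0019*EY; SG=SG+D; LG0=LG0+D; H=H+D
E
python3 - <<'E'
from h import *
np.set_printoptions(precision=4,suppress=True)
effector.open_jaws(); 
manip.servo_line(SG+[0,0,.09],vel=.2)
manip.servo_line(LG0+[0,0,.09],vel=.2)
print(manip.current_clock(),manip.current_finger_gap(),manip.current_tool_pos()-LG0)
manip.servo_line(LG0+[0,0,.045],vel=.15)
for n in("side","top"): cv2.imwrite(f"pics/{n}3.png",viewer.get_image(n)[:,:,::-1])
s=cv2.imread("pics/side3.png")[100:280,240:440];cv2.imwrite("pics/side3z.png",cv2.resize(s,(640,576),interpolation=cv2.INTER_CUBIC))
E
```

```text
8.7833 0.09171632276338275 [-0.0002 -0.0021  0.0895]
```

View pics/side3z.png

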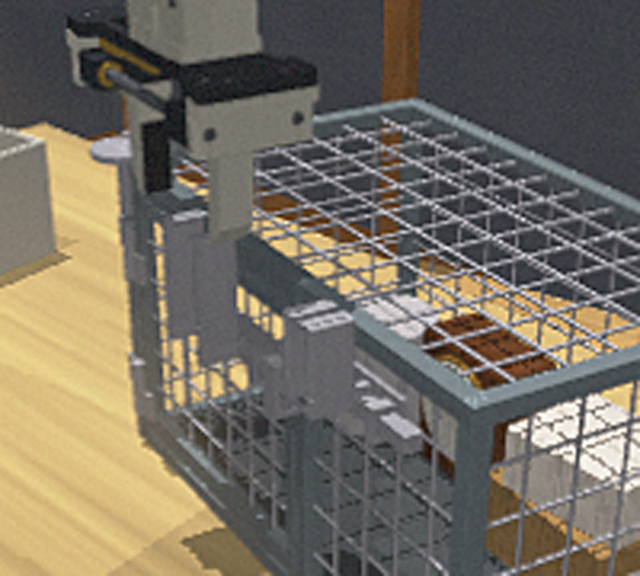

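The safety tabs stay together at about (305–330,310), so the bolt is holding back. The near finger tip at about (230,235) is close to the moving latch tab. I'll descend 8 mm towards the free edge for clearance, then shift onto the grip point.

```bash
python3 - <<'E'
from h import *
np.set_printoptions(precision=4,suppress=True)
manip.servo_line(LG0-.008*EY+[0,0,.045],vel=.1)
manip.servo_line(LG0-.008*EY,vel=.1); f0=manip.current_force(); print(f0)
manip.servo_line(LG0,vel=.1); print(manip.current_force())
effector.close(f_grip=28); manip.sleep(.3)
f=manip.current_force()-f0; e=manip.current_tool_pos()-LG0
print(manip.current_clock(),manip.current_finger_gap(),"err",e@EX,e@EY,e[2],"F",f@EX,f@EY,f[2])
cv2.imwrite("pics/side4.png",viewer.get_image("side")[:,:,::-1])
s=cv2.imread("pics/side4.png")[100:280,240:440];cv2.imwrite("pics/side4z.png",cv2.resize(s,(640,576),interpolation=cv2.INTER_CUBIC))
E
```

```text
[0.5689 0.4892 0.1022]
[ 1.1103 -0.3147 -0.2132]
11.7 0.03138963231105238 err 0.0001220968522833798 0.00015135215153409327 -7.356296471386359e-05 F 1.9476280677165 -0.5904878100185587 -0.9492358079948502
```

View pics/side4z.png

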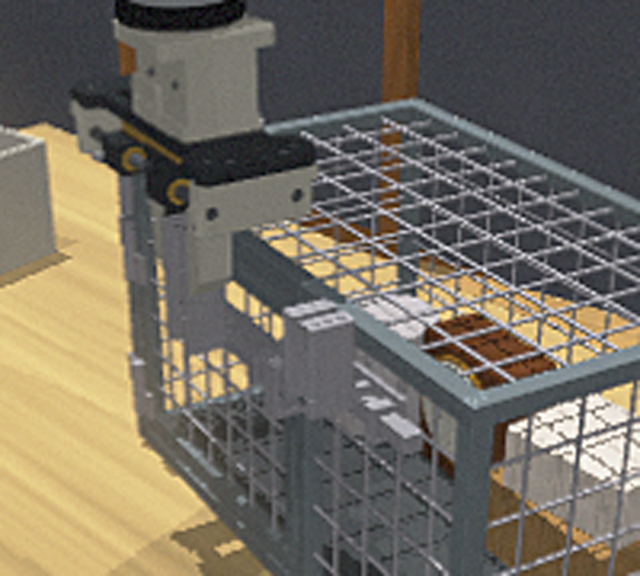

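The latch is fully squeezed at a 31.4 mm gap with almost no side force. Next I swing the gate in arc steps, watching the forces.

```bash
python3 - <<'E'
from h import *
np.set_printoptions(precision=4,suppress=True)
for th in np.arange(.1,.61,.1):
    manip.servo_line(gate(th),ori(th,1),vel=.06)
    f=manip.current_force(); r=R.from_rotvec([0,0,-th]); e=manip.current_tool_pos()-gate(th)
    print(round(th,2),manip.current_clock(),manip.current_finger_gap(),"Ft,Fr",f@r.apply(EX),f@r.apply(EY),f[2],"err",e@r.apply(EX),e@r.apply(EY))
    if np.linalg.norm(f)>30: print("STOP");break
cv2.imwrite("pics/side5.png",viewer.get_image("side")[:,:,::-1])
E
```

```text
0.1 12.175 0.031642122506331895 Ft,Fr 2.690785881248453 1.0628659032652894 -3.32009059929614 err 0.00024358424725088936 2.9171935303529852e-05
0.2 12.6 0.03184957073195283 Ft,Fr 2.5572451894494086 1.406981091232103 -1.711281613720703 err 0.0003984382728205354 -4.783816217348971e-05
0.3 13.025 0.0316800583803371 Ft,Fr 2.0883837074155505 -0.21295420377142152 -2.095178098190417 err 0.00046260074897083085 -0.00015751178454338755
0.4 13.45 0.03165672886777842 Ft,Fr 1.7534942277370333 0.6456143390139896 -1.360343815271977 err 0.0005219250156083211 -0.00023309342309234336
0.5 13.875 0.03130805603813886 Ft,Fr 0.4688511185280447 -0.37169603071045504 -1.2837238353899774 err 0.0005766278025499116 -0.00037402801271946127
0.6 14.3 0.032124159293034256 Ft,Fr -1.057209054343935 -2.4339135685799627 -0.06899234798086154 err 0.0005784970234059328 -0.00044388616933972643
```

View pics/side5.png

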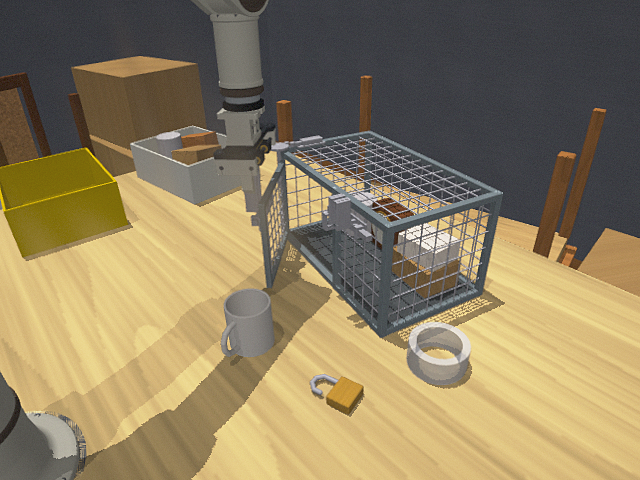

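The gate's free edge is now at about (268,285), well off the frame, and the forces stay low. I'll continue through the check.

```bash
python3 - <<'E'
from h import *
np.set_printoptions(precision=4,suppress=True)
for th in list(np.arange(.7,1.51,.1))+[1.57]:
    manip.servo_line(gate(th),ori(th,1),vel=.06)
    f=manip.current_force(); r=R.from_rotvec([0,0,-th]); e=manip.current_tool_pos()-gate(th)
    print(round(th,2),manip.current_clock(),manip.current_finger_gap(),"Ft,Fr",f@r.apply(EX),f@r.apply(EY),f[2],"err",e@r.apply(EX),e@r.apply(EY))
    if np.linalg.norm(f)>40: print("STOP");break
for n in("side","top"): cv2.imwrite(f"pics/{n}6.png",viewer.get_image(n)[:,:,::-1])
E
```

```text
0.7 14.775 0.031514824348133276 Ft,Fr -0.007108383602080824 -3.964883811980314 1.1656687219362896 err 0.000485730136600813 -0.0005490723483003864
0.8 15.2 0.03184726387118444 Ft,Fr 0.10346283620921037 -6.116619774497272 1.786797334335659 err 0.00020108169082224116 -0.0006864357713261447
0.9 15.625 0.03134342493663626 Ft,Fr -0.8745417921998078 -6.329284233268252 2.1431372823683335 err -0.00027694558741198663 -0.0007523042088085042
1.0 16.05 0.031726529499513864 Ft,Fr 1.3999985231639192 -7.203876829492309 3.147638589677968 err -1.7206063173208138e-05 -0.0008992277213875143
1.1 16.475 0.031200990399784218 Ft,Fr -2.6593992989148174 -5.916948993363424 1.394843895360683 err -0.0017083231928604952 -0.0007927358278450682
1.2 16.9 0.03151892411311636 Ft,Fr 1.208562952352006 -7.390560894304151 2.4993223701763236 err -0.0003338866185091982 -0.0009896921187917231
1.3 17.325 0.03144745507614326 Ft,Fr 1.5516802139350512 -7.71352648678465 3.2280440983333456 err -2.170474649090138e-05 -0.0011220748398821899
1.4 17.75 0.03202639506640604 Ft,Fr 1.9240165031898362 -7.950217937437999 3.941685678472234 err -4.084390349722478e-05 -0.0012158101154272835
1.5 18.175 0.031560528609683926 Ft,Fr 2.4207849411687765 -8.039338121996824 3.3585955346853176 err -0.00011927146860661951 -0.001293738461210499
1.57 18.5167 0.03154232174801261 Ft,Fr 3.1757039259360313 -7.699904573695005 3.5339286764689133 err -4.356657033580234e-05 -0.001336839595491373
```

View pics/side6.png

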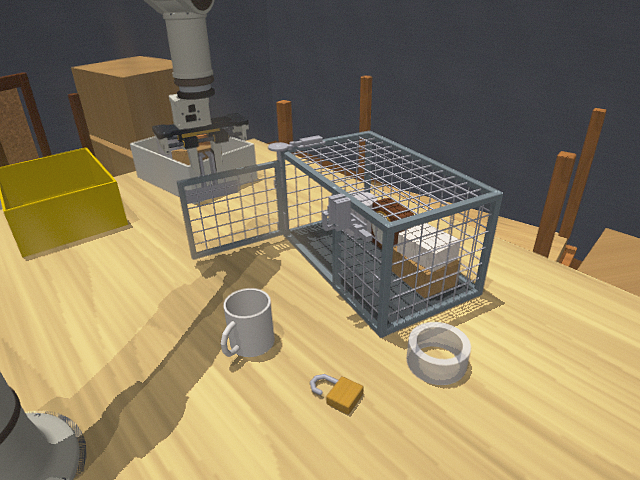

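View pics/top6.png

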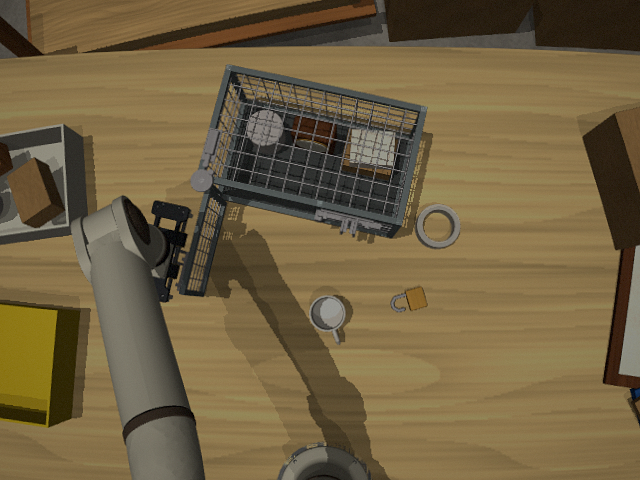

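The top view shows the gate running from about (215,190) to (195,292), parallel to the cage sides and so square out. The mug, padlock and tape are at their starting pixels, and the safety tabs are still together at about (340–356,225). I'll let it settle, check once more and hand in.

```bash
python3 - <<'E'
from h import *
manip.sleep(.5)
print(manip.current_clock(),manip.current_finger_gap(),manip.current_tool_pos()-gate(1.57),abs(np.array(manip.current_joint_velocities())).max(),manip.current_force())
manip.hand_in()
E
```

```text
19.1167 0.03151405364486664 [-1.33919247e-03  2.52414682e-04 -3.92720268e-05] 0.0019824727367723973 [-7.9911765  -1.27644268  3.41865741]
the job is handed in; nothing more can be done
```

The cage gate is open and was still held at about 1.57 rad (square to the cage front) when I handed the job in at 19.1 s. The hand-in gives no verdict, so the result below rests on my own last checks.

- **Safety catch:** I squeezed it fully (jaw gap 31.6 mm) and let go. In the later pictures its tabs are still together, so the bolt stayed back.
- **Gate latch:** I squeezed it fully (31.4 mm gap) and kept it squeezed the whole time. I swung the gate through the door check to about 1.57 rad, with no logged force above about 10 N.
- **Last checks:** The jaw gap was 31.5 mm, the arm was practically still, and the tool was within 1.4 mm of its target. The last top view shows the gate parallel to the cage sides. The mug, padlock and tape roll are where they started.
- **Disagreement:** The side and top views put the tabs about 6 mm apart along the cage. I used the top view, and the first pinch showed it was 1.9 mm off, so I corrected for that before the latch.
- **Not measured directly:** I had no reading of the gate angle or the bolt travel. They come from the tool pose, the jaw gap and the pictures.

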